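# Shut the supply and set the drain lever on a pipe test bench

## Robot

A 7-joint arm with a two-finger parallel gripper is mounted at the origin on the work surface. World frame = base frame: x ahead of the robot, y to its left, z up, the work surface at z = 0. Lengths are in m, angles in rad, forces in N, time in s.
With the tool pointing down it reaches from about 0.4 to 0.9 m from the base axis. Payload 5.6 kg.
Tool frame: the origin (TCP) lies midway between the tips of the shut fingers; the grasp point (between the pads) lies 19 mm behind it; y points along the fingers, z is the direction in which the jaws open and shut, and the axes are right-handed (so a half turn about y gives the same grasp; the last joint's range is limited). The gripper opens to 92 mm and grips with 3 to 60 N. Pads are 20 mm wide; open, the fingers measure 128 mm over their backs; the gripper's body (75 mm by 189 mm) begins 69 mm behind the grasp point.
Start: joints at [-1.223, 0.468, -0.012, 1.603, 0.006, 1.071, -0.056], TCP at [0.248, 0.601, 0.194] pointing down, gripper open.
Joint ranges: [-2.53, 2.53], [-0.31, 2.02], [-1.57, 1.55], [0.28, 2.44], [-1.29, 4.43], [0.15, 1.84], [-2.92, 2.92]. Speed limits (rad/s): [2.57, 2.57, 3.14, 3.14, 3.14, 3.14, 3.14].

## Interface

Orientations are given as a 3x3 rotation matrix whose columns are the frame's x, y, z axes.
In Python, from station import env, effector, solver, viewer, workorder, search_frame, tip_of gives the robot as it stands. Calls block until the motion is done:
- env.reach(position, orientation): joint-space move of the TCP to a pose.
- env.movel(position, frame=None, rate=0.15): straight line of the TCP; frame=None keeps the orientation; rate is the mean speed in m/s.
- env.goto_joints(angles): joint-space move.
- effector.release() and effector.grasp(squeeze=None): open the fingers fully, or close them until they stop; squeeze is the grip in N (None keeps the last).
- env.pause(seconds).
- solver.inverse_kinematics(position, orientation): joint angles nearest the present ones, or None.
- env.sense(): the state.
- viewer.read_camera(name): name is "side" or "top" or "wrist"; returns (picture, depth): 420x560x3 uint8, red, green, blue; 420x560 float32, m along the optical axis (not along the pixel's ray), 0 where there is no reading.
- viewer.camera_info(name): a dict with "intrinsics" (3x3 intrinsics, pixels), "eye" and "rotation" of the camera in the world; the wrist camera has in their place "T_tool_cam" (4x4, takes a point from camera to tool coordinates, whose origin is the TCP and whose axes are the tool frame's). Camera axes: x right, y up, looking along -z (the intrinsics and any distortion apply to the point x, -y, -z); pixel columns grow to the right and rows downward; lengths in m; the calibration is good to about 2 mm. A picture is of the moment at which its call begins: read the wrist's pose just before it. camera_info takes no time and is no camera call.
A pose or a line that the arm cannot do raises env.PlanningError and nothing moves.
- workorder.finish_job(): hands the job in, once; it reports no verdict.
Trained networks look in the newest picture that a camera, given by its name, has taken for a name from the list of things; names that differ only in an ending like _2 or _b are one class to them, and where a whole thing is asked for, a point or a joint stands for the part that bears it (a point fixed in the world has none). Each returns a list of dicts, best first, with "score" (0 to 1); they miss things now and then, are a little off and sometimes report something else, mostly with a low value. They report only what shows in the picture. A call takes as long as a camera call.
- search_frame(camera, name): "at" ([x, y, z] in m, in world coordinates, good to about 4 mm: the middle of the surface that is visible of it).
- tip_of(camera, name): "at" ([x, y, z] in m, in world coordinates, good to about 4 mm: a listed point, or the origin of a listed thing).
The state is a dict: "t": time; "joint_positions": joint angles; "joint_velocities": joint speeds; "tau": joint torques, N m; "ee_pos": TCP position; "tcp_rot": TCP orientation; "wrist_force": force on the tool from outside, world axes, zero at the start; "moment": the same for the moment, N m; "gripper_width": finger opening in m.
Only numpy, scipy, OpenCV 4.12 (cv2) and the standard library are available. Lean on these libraries where they do the work, as an engineer would, in place of code of your own. Each camera call takes 0.05 s, during which the arm holds its last target.

## Task

The pipe test rig is to be drained slowly: first push the blue supply lever round until it is fully shut, square across its pipe. Then push the red drain lever open until it lies squarely over the green marker, and leave both levers there. Push them gently with a fingertip, without gripping them, and leave the tools and fittings on the bench where they are.

Things in the scene. Friction and masses are not known exactly. Their poses are not given: they have to be found in the camera images.
- supply_stand: Supply valve stand: 120 (x) x 240 (y) x 16 mm wooden base fixed to the bench, 22 mm copper tube along y at z = 46 mm (274 mm long), 40 mm thick brass valve in its middle, neck up to z = 82 mm. Origin: underside, on the vertical axis about which the lever turns; x across the tube, y along it, z up. Blue lever.
- supply_lever (a joint): Angle of the blue supply lever, rad, anticlockwise from above. 0 = fully shut, at its stop: square across the tube, pointing along the stand's +x. 1.571 = fully open, at its other stop: along the tube, pointing along the stand's +y. Stiff (0.45 N m, about 4 N pushed sideways 105 mm from the axis); stays where it is left.
- supply_lever_end (a point): Middle of the end face of the blue lever, 125 mm from its turning axis, 90 mm above the bench; x points outward along the lever. The lever is a straight arm; its coloured handle, 45 to 125 mm from the axis, is 20 mm wide and spans 80 to 100 mm above the bench, with a white line along its top.
- drain_stand: Drain valve stand: 120 (x) x 240 (y) x 16 mm wooden base fixed to the bench, 22 mm copper tube along y at z = 46 mm (274 mm long), 40 mm thick dark valve in its middle, neck up to z = 82 mm. Origin: underside, on the vertical axis about which the lever turns; x across the tube, y along it, z up. Red lever over a round aluminium scale plate, 84 mm radius, top at z = 73 mm.
- drain_lever (a joint): Angle of the red drain lever, rad, anticlockwise from above. 0 = fully shut, at its stop: along the tube, pointing along the stand's -y; at angle q it points along (sin q, -cos q) of the stand. Far stop at 1.75. Nothing stops or latches it at the green marker. Stiff (0.45 N m, about 4 N pushed sideways 105 mm from the axis); stays where it is left.
- drain_lever_end (a point): Middle of the end face of the red lever, 125 mm from its turning axis, 90 mm above the bench; x points outward along the lever. The lever is a straight arm; its coloured handle, 45 to 125 mm from the axis, is 20 mm wide and spans 80 to 100 mm above the bench, with a white line along its top.
- drain_index (a point): Point on the red lever's centre line, 84 mm from the turning axis, 90 mm above the bench.
- marker: Green marker: flat strip, 22 mm wide, fixed on the scale plate under the red lever's path, from 34 to 84 mm from the turning axis, top 78 mm above the bench (the lever passes 2 mm over it). Origin: on the drain lever's turning axis at bench height; x points outward along the marker. Its direction varies.
- marker_dot (a point): Outer end of the marker's centre line, 84 mm from the turning axis, 78 mm above the bench; drain_index is straight above it when the red lever is exactly over the marker.
- hammer: Bystander: a hammer with a wooden handle lying near the far edge. Loose. Lies along its own x, handle to -x; origin on its underside.
- spanner: Bystander: a steel open-ended spanner lying near the far edge. Loose. Lies along its own x, handle to -x; origin on its underside.
- coupling: Bystander: a hollow brass tube coupling, 42 mm across and 52 mm tall, standing between the two stands, towards the far side. Loose. Origin on its underside.
- flux_jar: Bystander: a small jar with an orange cap, 56 mm across and 50 mm tall, at the far side in the middle. Loose. Origin on its underside.
- tape_measure: Bystander: a yellow tape measure case, 70 x 36 x 62 mm. Loose. Origin on its underside.
- wood_block: Bystander: a wooden block, 90 x 60 x 35 mm, on the robot's side between the stands. Loose. Origin on its underside.
- mug: Bystander: a blue mug, 80 mm across and 90 mm tall, to the left. Loose. Origin on its underside.

How it is judged:
On the way, in this order (a step that is already met when the one before it is completed fails the run):
1. the blue supply lever is fully shut (value of joint supply_lever below 0.1 rad), for 0.2 s.
2. the red drain lever lies over the green marker (horizontal distance between drain_index and marker_dot below 0.01 m), for 0.2 s.
At the end, for the whole second after the job is handed in: The blue lever stands within 0.10 rad of its shut stop, the red lever's centre line crosses the green marker within 10 mm of the marker's centre line (84 mm from the axis), and both levers are at rest (value of joint supply_lever below 0.1 rad and horizontal distance between drain_index and marker_dot below 0.01 m and velocity of joint supply_lever between -0.05 and 0.05 rad/s and velocity of joint drain_lever between -0.05 and 0.05 rad/s); the robot touches nothing.
It fails at once if the drain is opened while the supply is still open (value of joint drain_lever above 0.4 rad and value of joint supply_lever above 0.3 rad).
It fails at once if a lever is gripped or struck hard on its way ((contact force between the fingers and supply_stand above 35 N and value of joint supply_lever above 0.12 rad) or (contact force between the fingers and drain_stand above 35 N and value of joint drain_lever below 1.65 rad)).
It fails at once if a loose thing is pushed away, lifted or carried (distance of any of hammer, spanner, coupling, flux_jar, tape_measure, wood_block, mug from where it was at the start of the episode above 0.02 m).
It also fails if it takes over 64 s, if anything falls off the work surface, if the arm or the gripper's body presses on something with over 40 N, if the wrist force passes 120 N, or if a joint passes its speed limit or range.

## Working session

There is one attempt and no reset: what is moved stays moved. The work goes in short steps, each a Python script; the robot and the scene stay as the last script left them, time stands still between calls to the robot, and variables do not carry over. Pictures are saved under pics/ and viewed, and the job is handed in when it is done.

```bash
mkdir -p pics; ls
python3 - <<'E'
from station import env, effector, solver, viewer, workorder, search_frame, tip_of
import cv2, numpy as np
for c in ["top","side"]:
    p,d=viewer.read_camera(c); cv2.imwrite(f"pics/{c}0.png",p[:,:,::-1])
    i=viewer.camera_info(c); print(c,i)
    for n in ["supply_stand","drain_stand","supply_lever_end","drain_lever_end","drain_index","marker","marker_dot","mug","coupling","wood_block","tape_measure","flux_jar","hammer","spanner"]:
        r=tip_of(c,n); print(n,[(np.round(x["at"],3),round(x["score"],2)) for x in r[:2]])
s=env.sense(); print(s["t"],s["ee_pos"],s["tcp_rot"],s["gripper_width"])
E
```

```text
pics
top {'intrinsics': array([[404.5363445 ,   0.        , 279.97782174],
       [  0.        , 404.5363445 , 207.75315165],
       [  0.        ,   0.        ,   1.        ]]), 'eye': array([0.38394645, 0.10255011, 1.24294603]), 'rotation': array([[-0.02781764,  0.9869203 , -0.15879075],
       [-0.99961094, -0.02778783,  0.00240849],
       [-0.00203547,  0.15879597,  0.98730932]])}
supply_stand [(array([ 0.516,  0.239, -0.001]), 0.95), (array([ 0.766, -0.026, -0.001]), 0.7)]
drain_stand [(array([ 0.506, -0.209, -0.   ]), 0.7)]
supply_lever_end [(array([0.548, 0.361, 0.089]), 0.84)]
drain_lever_end [(array([ 0.5  , -0.331,  0.09 ]), 0.69)]
drain_index [(array([ 0.499, -0.292,  0.09 ]), 0.81), (array([ 0.383,  0.54 , -0.001]), 0.28)]
marker [(array([ 0.503, -0.293,  0.088]), 0.46), (array([ 0.501, -0.334,  0.089]), 0.41)]
marker_dot [(array([ 0.577, -0.261,  0.077]), 0.65)]
mug [(array([0.644, 0.499, 0.003]), 0.75)]
coupling [(array([ 0.644, -0.013,  0.002]), 0.67)]
wood_block [(array([0.443, 0.022, 0.002]), 0.91), (array([0.779, 0.244, 0.002]), 0.31)]
tape_measure [(array([ 0.507,
[... 914 characters left out ...]
rray([ 0.5  , -0.29 ,  0.092]), 0.72)]
marker []
marker_dot [(array([ 0.575, -0.258,  0.078]), 0.69)]
mug [(array([0.652, 0.501, 0.   ]), 0.69)]
coupling [(array([ 0.64 , -0.012, -0.001]), 0.52)]
wood_block [(array([ 0.444,  0.02 , -0.005]), 0.68)]
tape_measure [(array([0.375, 0.534, 0.001]), 0.6)]
flux_jar [(array([ 0.77 , -0.027,  0.003]), 0.72)]
hammer [(array([ 0.766, -0.232,  0.002]), 0.76), (array([ 0.652,  0.498, -0.001]), 0.48)]
spanner [(array([0.78 , 0.247, 0.003]), 0.53)]
1.5 [0.24765388 0.60098168 0.19361206] [[ 9.24584183e-01  5.47640532e-05  3.80977802e-01]
 [-3.80977803e-01  8.40181628e-06  9.24584184e-01]
 [ 4.74330719e-05 -9.99999998e-01  2.86320751e-05]] 0.09184037522635784
```

View pics/top0.png

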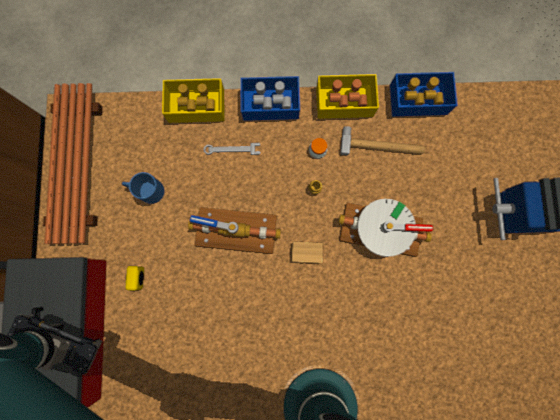

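View pics/side0.png

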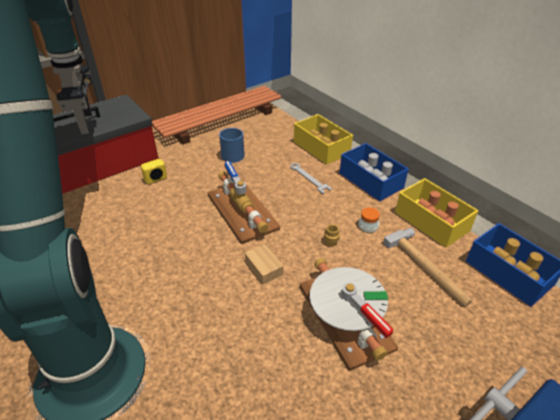

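The top view shows the blue lever with its end at (192,221), nearly along its tube. The red lever lies from about (390,227) to (432,229), and the green marker is near (398,210). The networks agree with this. Next I measure the marker and lever directions by colour and check IK along both arcs.

```bash
cat > h.py <<'E'
from station import env, effector, solver, viewer, workorder, search_frame, tip_of
import cv2, numpy as np
D=np.degrees
def blob(img,info,col,z,roi,eye=None,R=None):
    hsv=cv2.cvtColor(img,cv2.COLOR_RGB2HSV); h,s,v=cv2.split(hsv)
    m={'green':(h>45)&(h<85)&(s>110)&(v>40),'red':((h<6)|(h>174))&(s>150)&(v>60),'blue':(h>100)&(h<125)&(s>120)&(v>50)}[col]
    vv,uu=np.nonzero(m); K=info["intrinsics"]
    eye=info["eye"] if eye is None else eye; R=info["rotation"] if R is None else R
    d=np.c_[(uu-K[0,2])/K[0,0],-(vv-K[1,2])/K[1,1],-np.ones(len(uu))]@R.T
    P=eye+d*((z-eye[2])/d[:,2])[:,None]
    k=np.hypot(P[:,0]-roi[0],P[:,1]-roi[1])<0.14; P=P[k]
    c=P[:,:2].mean(0); w,V=np.linalg.eigh(np.cov((P[:,:2]-c).T)); a=V[:,1]
    if a@(c-np.array(roi[:2]))<0:a=-a
    return len(P),c,D(np.arctan2(a[1],a[0])),D(np.arctan2(*(c-roi[:2])[::-1])),np.hypot(*(c-roi[:2]))
def rot(phi,flip=False):
    # tool x tangential, tool z along lever (radial), y down
    z=np.array([np.cos(phi),np.sin(phi),0])*(-1 if flip else 1); y=np.array([0,0,-1.]); x=np.cross(y,z)
    return np.c_[x,y,z]
SA=np.array([0.5175,0.2375]); DA=np.array([0.5075,-0.2105])
def pos(A,phi,off,r,z):
    u=np.array([np.cos(phi),np.sin(phi)]); n=np.array([-u[1],u[0]])
    return np.r_[A+r*u+off*n,z]
E
python3 - <<'E'
from h import *
for c in ["top","side"]:
    p,_=viewer.read_camera(c); i=viewer.camera_info(c)
    for col,z,A in [('green',.078,DA),('red',.1,DA),('blue',.1,SA)]: print(c,col,blob(p,i,col,z,A))
for fl in (0,1):
  for nm,A,sgn,angs in (("S",SA,1,(80,40,0,-8)),("D",DA,-1,(-110,-95,-60,-30))):
    for a in angs:
      q=solver.inverse_kinematics(pos(A,np.radians(a),sgn*.025,.1,.085),rot(np.radians(a),fl)); print(fl,nm,a,None if q is None else np.round(q,2))
E
```

```text
top green (111, array([ 0.55518106, -0.24201115]), np.float64(-35.623602924279325), np.float64(-33.45965696144445), np.float64(0.057152742165396966))
top red (126, array([ 0.50030025, -0.28838612]), np.float64(-93.02582566675093), np.float64(-95.28138344017114), np.float64(0.07821817810482161))
top blue (118, array([0.53527228, 0.31755257]), np.float64(76.47481062424382), np.float64(77.48290821786975), np.float64(0.08200162937377344))
side green (156, array([ 0.55580836, -0.24252823]), np.float64(-36.496758386798845), np.float64(-33.54420795852745), np.float64(0.05796123694646004))
side red (305, array([ 0.49453291, -0.29807401]), np.float64(-93.52772692292235), np.float64(-98.42259358478589), np.float64(0.08852882662787442))
side blue (66, array([0.54267844, 0.32528947]), np.float64(55.40999050369431), np.float64(73.99685261219739), np.float64(0.09132877004051004))
0 S 80 [-0.67  0.53  0.03  1.78 -0.02  0.83  0.77]
0 S 40 [-0.68  0.6   0.18  1.66 -0.13  0.88  0.24]
0 S 0 [-0.69  0.63  0.34  1.65 -0.25  0.91 -0.26]
0 S -8 [-0.69  0.63  0.37  1.66 -0.28  0.91 -0.35]
0 D -110 [-0.16  0.56  0.89  2.01 -0.59  0.85 -0.86]
0 D -95 [-0.2   0.65  0.98  1.95 -0.68  0.92 -0.53]
0 D -60 [-0.23  0.77  1.03  1.81 -0.78  1.02  0.07]
0 D -30 [-0.27  0.8   1.01  1.74 -0.78  1.05  0.5 ]
1 S 80 [-1.11  0.6   0.64  1.81 -0.45  0.88 -2.  ]
1 S 40 [-1.33  1.06  1.33  1.71 -1.08  1.3  -2.2 ]
1 S 0 [-0.25  0.64 -0.28  1.61  0.21  0.92  2.53]
1 S -8 [-0.26  0.63 -0.25  1.62  0.18  0.91  2.43]
1 D -110 [-0.07  0.51  0.75  2.   -0.48  0.81  2.18]
1 D -95 [-0.09  0.58  0.81  1.94 -0.55  0.86  2.49]
1 D -60 [ 0.06  0.59  0.55  1.79 -0.39  0.87  2.89]
1 D -30 [-0.39  1.04  1.34  1.75 -1.07  1.28 -2.45]
```

Run:
```python
from h import *
r=np.radians
effector.grasp(5)
env.reach(pos(SA,r(80),.045,.1,.16),rot(r(80)))
env.movel(pos(SA,r(80),.045,.1,.084),rate=.12)
f0=np.array(env.sense()["wrist_force"]); s=env.sense(); print(s["t"],f0,s["gripper_width"])
env.movel(pos(SA,r(80),.024,.1,.084),rate=.08)
for a in list(range(74,8,-6))+list(range(8,-13,-2)):
    env.movel(pos(SA,r(a),.021,.1,.084),rot(r(a)),rate=.06)
    s=env.sense(); f=np.array(s["wrist_force"])-f0
    print(a,round(s["t"],2),np.round(f,1))
    if np.linalg.norm(f)>14: print("stop");break
p,_=viewer.read_camera("top"); cv2.imwrite("pics/top1.png",p[100:300,100:400,::-1].repeat(2,0).repeat(2,1))
```

```text
5.0583 [-0.84257993 -0.0194627   0.39991652] 0.000406570980527835
74 5.85 [ 0.1 -0.2 -0.7]
68 6.17 [ 0.3  0.3 -0.3]
62 6.5 [ 0.1 -0.6 -0.5]
56 6.83 [ 0.4  0.4 -0.8]
50 7.15 [ 0.7 -0.8 -0.7]
44 7.47 [ 1.3  0.1 -0.5]
38 7.8 [ 1.8  0.6 -0.6]
32 8.12 [ 0.6  0.2 -1. ]
26 8.45 [ 1.8  0.  -0.1]
20 8.78 [ 1.2  0.9 -0.2]
14 9.1 [ 0.7  0.4 -0.8]
8 9.43 [ 0.5 -0.3 -0.5]
6 9.68 [ 0.2 -0.8 -0. ]
4 9.93 [1.7 0.3 0. ]
2 10.18 [ 0.5 -0.4 -0.3]
0 10.43 [ 1.1  0.1 -0.4]
-2 10.68 [ 1.5 -0.3 -0.1]
-4 10.93 [ 0.4 -0.  -0.9]
-6 11.18 [ 1.1 -0.3 -1.4]
-8 11.43 [ 0.7  0.1 -0.4]
-10 11.68 [ 1.2 -0.7  0.1]
-12 11.93 [ 0.6  0.1 -1. ]
```

View pics/top1.png

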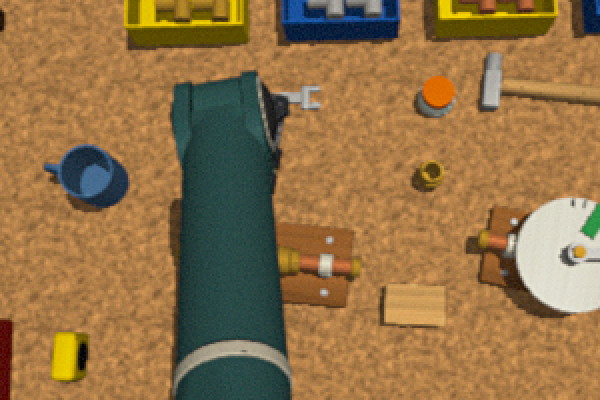

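The arm hides the lever in this view, with its link at about (230,200). No pushing force showed up, so I check the side and wrist views.

Run:
```python
from h import *
s=env.sense();print(s["ee_pos"],s["t"],pos(SA,np.radians(-12),.021,.1,.084), s["wrist_force"],np.round(s["tau"],2))
p,_=viewer.read_camera("side"); q,_=viewer.read_camera("wrist")
a=cv2.resize(p[100:280,150:390],(480,360),interpolation=cv2.INTER_CUBIC)
b=cv2.resize(q,(480,360)); cv2.imwrite("pics/s1.png",a[:,:,::-1]);cv2.imwrite("pics/w1.png",b[:,:,::-1])
print(tip_of("wrist","supply_lever_end"),tip_of("side","supply_lever_end"),viewer.camera_info("wrist"))
```

```text
[0.61970038 0.23742427 0.08403199] 11.975 [0.61968091 0.23724993 0.084     ] [ 0.85367923 -0.32581625  0.74258635] [ 1.60e-01 -5.48e+01  7.35e+00 -2.07e+01 -4.00e-02 -1.00e-02 -1.00e-02]
[{'at': [0.5461, 0.3567, 0.0897], 'score': 0.8}] [{'at': [0.5483, 0.3617, 0.0884], 'score': 0.5}] {'intrinsics': array([[358.18498624,   0.        , 281.0958337 ],
       [  0.        , 358.18498624, 212.23062507],
       [  0.        ,   0.        ,   1.        ]]), 'T_tool_cam': array([[-1.28827782e-03, -9.65975060e-01, -2.58632025e-01,
        -7.24011728e-02],
       [ 1.88180572e-04,  2.58632001e-01, -9.65975907e-01,
        -1.91061831e-01],
       [ 9.99999152e-01, -1.29311486e-03, -1.51412133e-04,
         9.55976789e-04],
       [ 0.00000000e+00,  0.00000000e+00,  0.00000000e+00,
         1.00000000e+00]])}
```

View pics/s1.png

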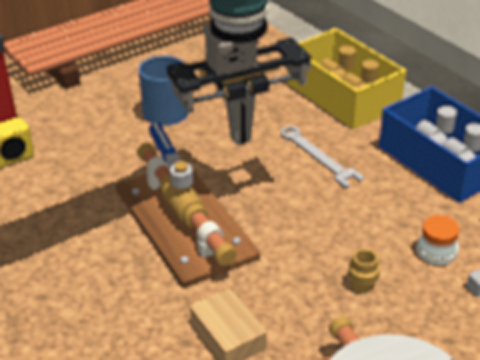

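View pics/w1.png

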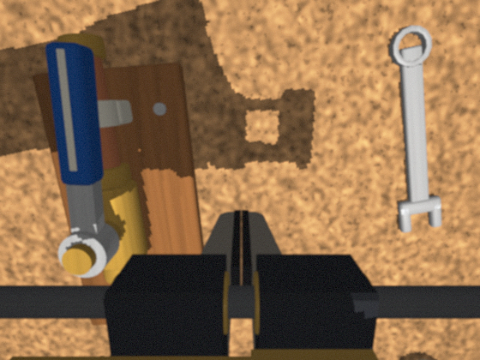

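The side view shows the finger at (240,135), beyond the lever. The blue lever still lies at its start angle, from (155,130) to (175,165). I check where the fingertip really is against the reported TCP.

Run:
```python
from h import *
s=env.sense(); p,d=viewer.read_camera("side"); i=viewer.camera_info("side"); K=i["intrinsics"]
def proj(P):
    c=i["rotation"].T@(np.array(P)-i["eye"]); return K[0,0]*c[0]/-c[2]+K[0,2], K[1,1]*-c[1]/-c[2]+K[1,2], -c[2]
e=np.array(s["ee_pos"])
img=p.copy()
for P,c in ((e,(255,0,0)),(e+[0,0,.05],(0,255,0)),(np.array([.5175,.2375,.1]),(255,255,0)),(np.array([.5475,.3595,.1]),(255,255,0)),(np.array([.525,.339,.084]),(255,0,255))):
    u,v,w=proj(P); print(P,u,v,w,d[int(v),int(u)]); cv2.circle(img,(int(round(u)),int(round(v))),1,c,-1)
cv2.imwrite("pics/s2.png",cv2.resize(img[110:230,200:320],(600,600),interpolation=cv2.INTER_NEAREST)[:,:,::-1])
print(env.sense()["tcp_rot"])
```

```text
[0.61964666 0.23747589 0.08398223] 270.13429413497954 176.3293004299159 1.266146057280361 1.4101514
[0.61964666 0.23747589 0.13398223] 269.90836794843784 162.0548834847222 1.2341316614775193 1.2145555
[0.5175 0.2375 0.1   ] 240.011831164394 184.74015944393994 1.2082580435273524 1.1970508
[0.5475 0.3595 0.1   ] 226.28378562046782 160.89622560883132 1.2967068436231548 1.4567012
[0.525 0.339 0.084] 223.7634539848189 171.1872500638347 1.28394531928135 1.4305938
[[-2.07379143e-01  1.40372189e-05  9.78260646e-01]
 [-9.78260642e-01  8.72973933e-05 -2.07379144e-01]
 [-8.83106307e-05 -9.99999996e-01 -4.37159990e-06]]
```

View pics/s2.png

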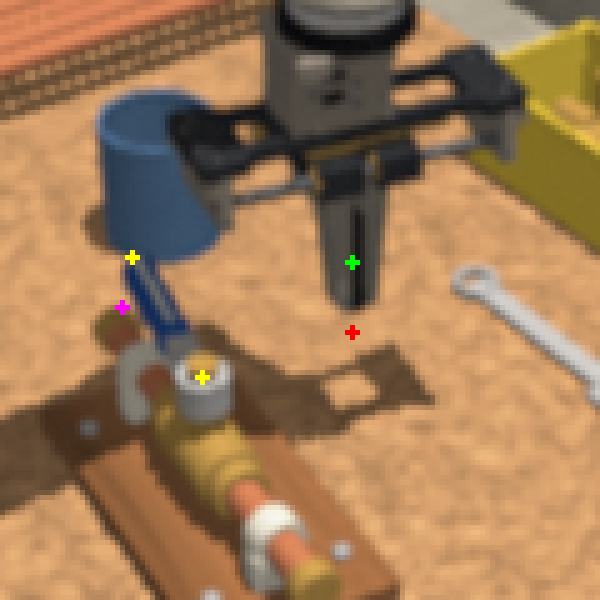

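The fingertip, at (352,308) in the zoom, sits about 19 mm above the reported TCP, marked red at (352,332). The scene points project correctly. So the finger skimmed just over the 100 mm lever. I'll compensate by going lower and repeat the push.

Run:
```python
from h import *
r=np.radians
Z=.061
env.movel(pos(SA,r(-12),.021,.1,.13),rate=.15)
env.reach(pos(SA,r(80),.045,.1,.13),rot(r(80)))
env.movel(pos(SA,r(80),.045,.1,Z),rate=.1)
f0=np.array(env.sense()["wrist_force"])
env.movel(pos(SA,r(80),.024,.1,Z),rate=.08)
def side(n):
    p,_=viewer.read_camera("side"); cv2.imwrite(n,cv2.resize(p[110:230,200:320],(600,600),interpolation=cv2.INTER_NEAREST)[:,:,::-1])
for a in (74,68,62,56):
    env.movel(pos(SA,r(a),.021,.1,Z),rot(r(a)),rate=.06)
    s=env.sense(); f=np.array(s["wrist_force"])-f0
    print(a,round(s["t"],2),np.round(f,1))
side("pics/s3.png")
print(f0)
```

```text
74 15.38 [ 0.  -0.1 -0.7]
68 15.71 [-3.3 -0.  -0.2]
62 16.03 [-1.6  0.6 -1.5]
56 16.36 [-2.2  0.8 -3.1]
[-0.32206612  0.44511532  0.78949395]
```

View pics/s3.png

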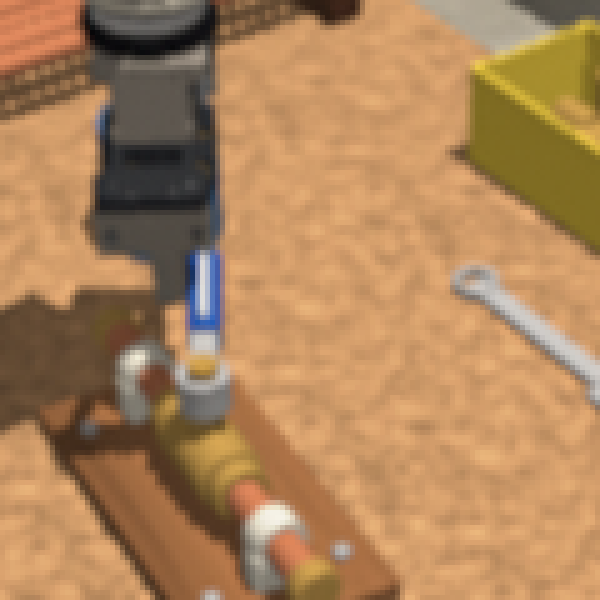

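The finger is now beside the handle, which has turned with it to (205,290). I continue to the stop.

Run:
```python
from h import *
r=np.radians
Z=.061; f0=np.array([-.32,.45,.79])
for a in list(range(50,7,-6))+list(range(4,-18,-2)):
    env.movel(pos(SA,r(a),.021,.1,Z),rot(r(a)),rate=.06)
    s=env.sense(); f=np.array(s["wrist_force"])-f0
    print(a,round(s["t"],2),np.round(f,1))
    if np.linalg.norm(f)>12: print("stop");break
p,_=viewer.read_camera("side"); cv2.imwrite("pics/s4.png",cv2.resize(p[110:230,200:320],(600,600),interpolation=cv2.INTER_NEAREST)[:,:,::-1])
```

```text
50 16.73 [-0.9  0.8 -1.4]
44 17.06 [-1.2  0.2 -2.1]
38 17.38 [-0.6  1.3 -2.2]
32 17.71 [ 0.2  1.  -0.9]
26 18.03 [ 0.5  1.3 -1.4]
20 18.36 [ 0.6  1.8 -1.6]
14 18.68 [ 1.3  2.3 -0.7]
8 19.01 [ 1.5  2.3 -1.2]
4 19.27 [ 1.3  2.9 -1.3]
2 19.52 [ 2.6  2.6 -0.8]
0 19.77 [0.7 3.6 0.5]
-2 20.02 [ 2.2  3.3 -0.1]
-4 20.27 [ 1.8  3.  -0.2]
-6 20.52 [2.2 2.3 0.3]
-8 20.77 [3.9 2.2 0.7]
-10 21.02 [ 4.3  5.9 -0.4]
-12 21.27 [ 4.8 11.5 -4.1]
stop
```

View pics/s4.png

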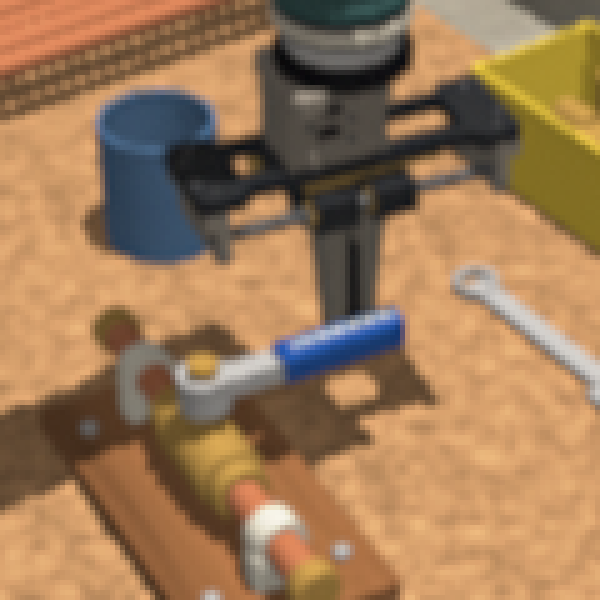

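The blue lever now points straight across the tube, with its end at (400,345), and the force rose to about 12 N, so it is at its stop. Next I back off and set up at the red lever.

Run:
```python
from h import *
r=np.radians
env.movel(pos(SA,r(-12),.045,.1,.061),rate=.1)
env.movel(pos(SA,r(-12),.045,.1,.16),rate=.2)
env.reach(pos(DA,r(-98),-.045,.1,.14),rot(r(-98)))
p,_=viewer.read_camera("top"); i=viewer.camera_info("top")
cv2.imwrite("pics/t5.png",cv2.resize(p[120:300,160:460],(750,450),interpolation=cv2.INTER_CUBIC)[:,:,::-1])
print(blob(p,i,'blue',.1,SA),tip_of("top","supply_lever_end")[:1])
s=env.sense();q,_=viewer.read_camera("wrist"); cv2.imwrite("pics/w5.png",q[:,:,::-1]); print(s["t"],s["wrist_force"])
```

```text
(113, array([0.59729776, 0.2256613 ]), np.float64(-9.019719378756042), np.float64(-8.438776538562893), np.float64(0.08067116276981458)) [{'at': [0.6432, 0.2223, 0.0926], 'score': 0.63}]
24.575 [-0.22395517 -0.2314278  -0.19165951]
```

View pics/t5.png

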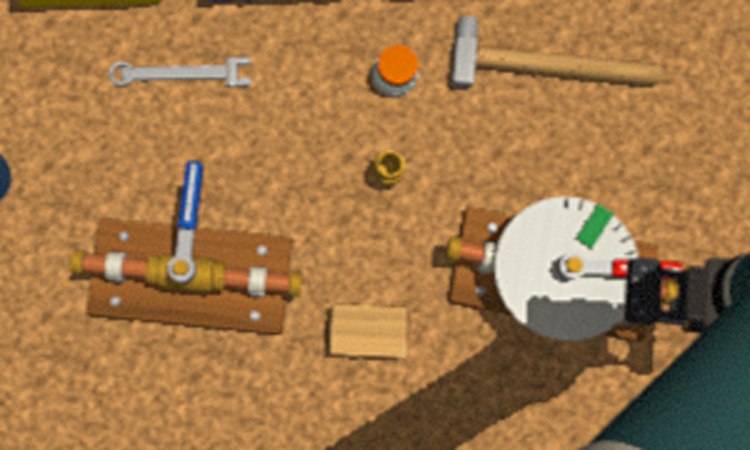

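View pics/w5.png

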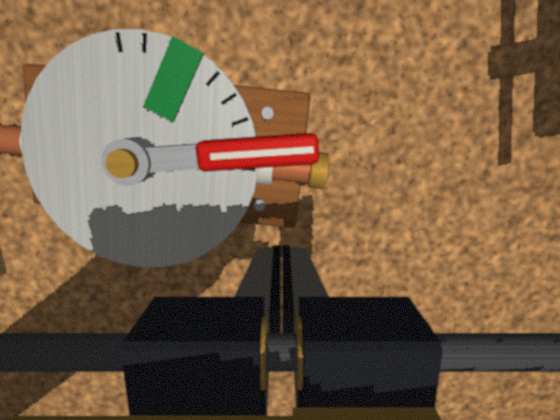

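The top view shows the blue lever from (180,268) to (193,162), square to the tube to within about 1°. The wrist view shows the finger clear of the red lever on its near side, tip at (283,250), with the marker at (174,80). Now I push the red lever most of the way.

```bash
cat >> h.py <<'E'
def wb(n=None):
    s=env.sense(); q,_=viewer.read_camera("wrist"); i=viewer.camera_info("wrist")
    T=np.eye(4); T[:3,:3]=s["tcp_rot"]; T[:3,3]=s["ee_pos"]; M=T@i["T_tool_cam"]
    for col,z in (('green',.078),('red',.1)):
        try: print("wrist",col,blob(q,i,col,z,DA,M[:3,3],M[:3,:3]))
        except Exception as e: print(col,e)
    if n: cv2.imwrite(n,q[:,:,::-1])
E
python3 - <<'E'
from h import *
r=np.radians
wb()
Z=.067
env.movel(pos(DA,r(-98),-.045,.1,Z),rate=.1)
f0=np.array(env.sense()["wrist_force"])
env.movel(pos(DA,r(-98),-.024,.1,Z),rate=.08)
for a in range(-94,-47,6):
    env.movel(pos(DA,r(a),-.021,.1,Z),rot(r(a)),rate=.06)
    s=env.sense(); f=np.array(s["wrist_force"])-f0
    print(a,round(s["t"],2),np.round(f,1))
    if np.linalg.norm(f)>14: print("stop");break
wb("pics/w6.png")
p,_=viewer.read_camera("side"); cv2.imwrite("pics/s6.png",cv2.resize(p[220:380,280:440],(600,600),interpolation=cv2.INTER_NEAREST)[:,:,::-1])
E
```

```text
wrist green (2512, array([ 0.5562344 , -0.24469765]), np.float64(-35.86045444780129), np.float64(-35.057905274090174), np.float64(0.05953588001387543))
wrist red (2716, array([ 0.50321568, -0.29420924]), np.float64(-93.78538893044457), np.float64(-92.92989876647897), np.float64(0.08381880209666265))
-94 26.29 [ 0.7 -0.4 -0.3]
-88 26.62 [-2.  -1.9 -0.7]
-82 26.94 [-1.3 -1.2 -1.2]
-76 27.27 [-1.9 -0.7 -2.4]
-70 27.59 [-1.  -1.7 -2. ]
-64 27.92 [-0.5 -1.5 -1.5]
-58 28.24 [-0.8 -1.1 -1.9]
-52 28.57 [-0.5 -2.3 -0.8]
wrist green (3571, array([ 0.55871931, -0.24448547]), np.float64(-40.51640929038513), np.float64(-33.56541010821007), np.float64(0.061468931443775306))
wrist red (5868, array([ 0.56229064, -0.2752877 ]), np.float64(-52.551092861584316), np.float64(-49.77895901378843), np.float64(0.08484963407995821))
```

View pics/w6.png

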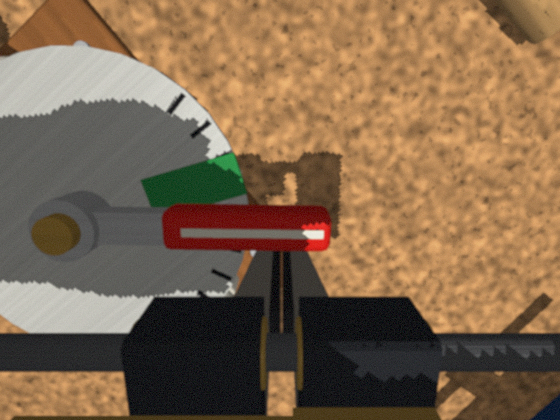

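View pics/s6.png

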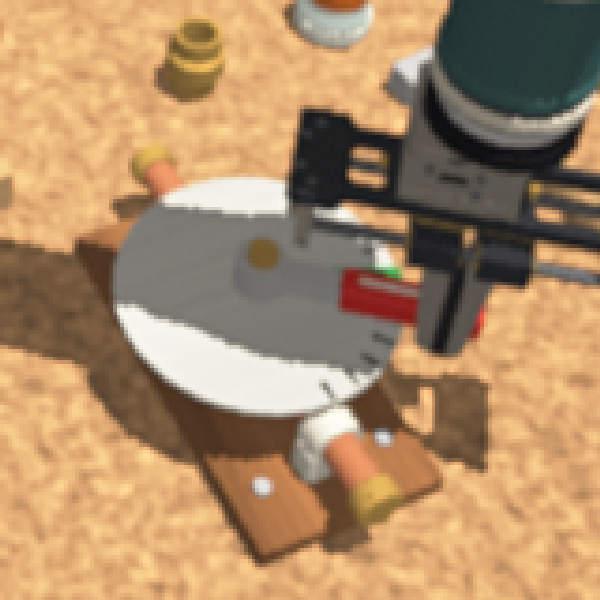

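The red lever is moving with the finger and now lies at about -51.5°, just short of the marker, which shows at about (193,178). The unoccluded wrist reading put the marker at -35.5°. I push to there.

Run:
```python
from h import *
r=np.radians
Z=.067
for a in (-46,-41,-38,-36.5):
    env.movel(pos(DA,r(a),-.021,.1,Z),rot(r(a)),rate=.05)
env.pause(.3)
wb("pics/w7.png")
env.movel(pos(DA,r(-36.5),-.05,.1,Z),rate=.1)
env.movel(pos(DA,r(-36.5),-.055,.1,.13),rate=.15)
env.pause(.2)
wb("pics/w8.png"); print(env.sense()["t"])
```

```text
wrist green (864, array([ 0.56145163, -0.23717572]), np.float64(-35.30391924596915), np.float64(-26.309529313970003), np.float64(0.06018615307787876))
wrist red (5875, array([ 0.5774685 , -0.25896692]), np.float64(-37.42022616561799), np.float64(-34.71020241569253), np.float64(0.08511541648132777))
wrist green (306, array([ 0.56175782, -0.23711156]), np.float64(-35.37632656551809), np.float64(-26.12633331151196), np.float64(0.06043248766501016))
wrist red (3119, array([ 0.57569821, -0.26069325]), np.float64(-37.3906794541347), np.float64(-36.35272125434255), np.float64(0.0846779675861399))
31.4833
```

View pics/w8.png

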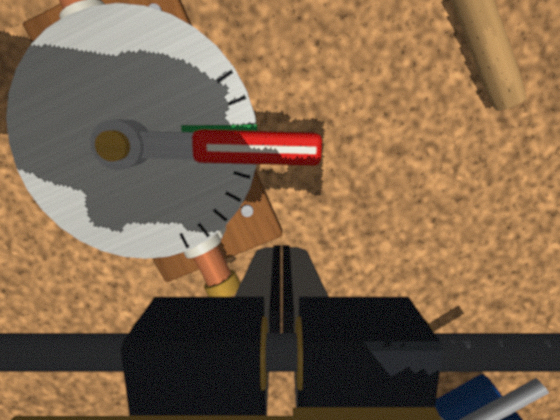

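The red lever covers the marker except for a thin green sliver on its far edge at (200,128). The reading is -36.9° for the lever against -35.5° for the marker, about 2 mm at 84 mm. I move away and cross-check with the fixed cameras.

Run:
```python
from h import *
r=np.radians
env.reach(np.array([.48,-.03,.2]),rot(r(-36.5)))
out=[]
for c in ("top","side"):
    p,_=viewer.read_camera(c); i=viewer.camera_info(c)
    for col,z in (('green',.078),('red',.1)):
        try: print(c,col,blob(p,i,col,z,DA))
        except Exception as e: print(col,e)
    for n in ("drain_index","marker_dot","drain_lever_end","supply_lever_end"): print(n,[(x["at"],x["score"]) for x in tip_of(c,n)[:1]])
    cr=p[180:280,320:460] if c=="top" else p[240:370,290:430]
    out.append(cv2.resize(cr,(390,400),interpolation=cv2.INTER_CUBIC))
cv2.imwrite("pics/f9.png",np.hstack(out)[:,:,::-1]); print(env.sense()["t"])
```

```text
top green (137, array([ 0.50612046, -0.15348484]), np.float64(166.6204392916472), np.float64(91.3860594878555), np.float64(0.05703184293047922))
top red (110, array([ 0.5719148 , -0.25599558]), np.float64(-38.48509918534078), np.float64(-35.233206054526065), np.float64(0.07886136066116889))
drain_index [([0.5748, -0.2594, 0.0902], 0.84)]
marker_dot [([0.5756, -0.2577, 0.0775], 0.49)]
drain_lever_end [([0.6098, -0.2828, 0.0901], 0.58)]
supply_lever_end [([0.6439, 0.2225, 0.0896], 0.61)]
side green (8, array([ 0.53788147, -0.23907645]), np.float64(-36.72712961870459), np.float64(-43.2464175740424), np.float64(0.0417090792111899))
side red (282, array([ 0.56762429, -0.26573523]), np.float64(-37.392115051865126), np.float64(-42.57319728859452), np.float64(0.08164472665215627))
drain_index [([0.5709, -0.2581, 0.0882], 0.72)]
marker_dot [([0.5751, -0.2612, 0.0795], 0.59)]
drain_lever_end [([0.6071, -0.2885, 0.0883], 0.79)]
supply_lever_end [([0.6444, 0.2226, 0.0887], 0.76)]
33.1417
```

View pics/f9.png

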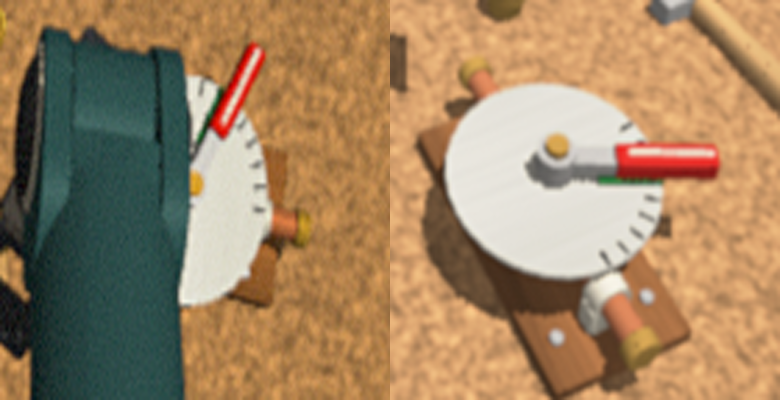

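Both fixed cameras show the red lever lying over the marker, with only thin green edges visible. The networks place drain_index within 2 mm (top) and about 5 mm (side) of marker_dot. The blue lever is unchanged and the arm is clear, so I hand in.

Run:
```python
from h import *
s=env.sense(); print(s["ee_pos"],s["wrist_force"]); print(workorder.finish_job())
```

```text
[ 0.48003545 -0.03023179  0.19993202] [-0.77222835 -0.75457324  0.24505643]
the job is handed in; nothing more can be done
None
```

I shut the blue supply lever first, then pushed the red drain lever onto the green marker. I handed the job in at about 33 s with the arm clear of everything. Handing in gave no verdict.

- **Blue lever:** I pushed it until the force rose to about 12 N at its stop. The top camera then showed it within about 1° of square across its pipe.
- **Red lever:** it lies 1–2° short of the marker's centre line. That is about 2 mm at 84 mm from the axis by the wrist and top cameras, and about 5 mm by the side camera's less exact estimate. The limit is 10 mm.
- **Forces:** pushing forces stayed at a few newtons, apart from the rise at the blue stop.
- **Missed first push:** my first sweep at the blue lever passed just over it. The closed fingertips sit about 19 mm above the reported tool point. I found this in the side view and repeated the push lower.
- **Last checks:** in the final top view my colour reading for green was wrong because it picked up the arm. I set it aside and used the wrist readings and the networks instead. I did not measure the loose things again at the end. The views after the blue push showed the ones in sight in their places, and my path stayed clear of all of them.

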